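Lock the stop collar on the tyre truer

TASK

The stop collar is loose on the guide rod of the tyre truer. Slide it up against the carriage without shifting the carriage, turn it so that its thumb screw faces the flat of the rod, and tighten the screw firmly onto the flat without forcing it. Leave everything else on the table as it lies, and let go when done.

Things in the scene. Friction and masses are not known exactly. Their poses are not given: they have to be found in the camera images.
- truer: Bench tyre truer, bolted down: aluminium base plate 200 (x) by 400 (y) by 20 mm high with guide rod, carriage, motor and a foam tyre. Origin under the plate's middle; y along the guide rod, +x away from the robot. End brackets (y -184, +184) rise to 106 mm above the table, tyre (x 9 to 81, y 70 to 112) to 121, headstock (x 10 to 80, y 143 to 157) to 130 mm.
- rod_mid (a point): Middle of the guide rod, on its axis (truer x -45, z 85 mm; axes as the truer's). Blackened steel, 20 mm diameter, along y. A bright flat 13 mm wide, 7.5 mm from the axis, runs along the whole rod. The rod cannot turn, but was clamped by eye: the flat faces straight up or up to 0.33 rad to either side about y. No reading gives this angle; it is seen on the rod and felt with the screw.
- collar: Bright steel stop collar on the guide rod, 36 mm outer diameter, 16 mm wide. Origin in its middle on the rod's axis; y along the rod, z outward along its thumb screw. Slides (drag 1.5 N) and turns (drag 0.08 N m, 2 N at the knob) on the rod and stays where left. At the start 15 to 85 mm short of the carriage, the screw leaning 0.7 to 0.9 rad from upright to the truer's +x side. Stops at 1.3 rad.
- collar_face (a point): Centre, on the rod's axis, of the collar's end face that looks to the carriage (+y).
- carriage_face (a point): Centre, on the rod's axis, of the end face of the carriage that looks to the collar (-y). The carriage's bearing block is aluminium, 40 mm by 50 mm (along the rod) by 40 mm, centred on the rod, top 105 mm above the table. Friction alone holds the carriage: a push of about 14 N along the rod shifts it.
- screw: The thumb screw: its shank ends in a white nylon pad, 13 mm across, that does not spin with the knob and presses on the rod. Origin mid end face of the pad, z outward. Right-hand thread, 8 mm a turn. Pad end 11.3 mm from the rod's axis when the knob's x is the collar's x, 1.27 mm less per rad turned clockwise from outside; starts 0 to 0.75 rad turned. Square on the flat it touches at 7.5 mm.
- screw_tip (a point): Middle of the pad's end face. Firm and square on the flat, it yields to 6.8 to 7.1 mm from the axis. It touches at 10.0 mm on the rod's round, 9.3 on the flat 20 degrees askew, 8.95 at 15, 8.3 at 8, 8.0 at 5. Over 7 degrees askew it bears on one edge and stays too high, pushing the knob sideways, a few N, towards square; let go then, the collar settles by itself, from small angles to square.
- knob_grip (a point): Middle of the screw's steel T knob: a bar 36 (x) by 10 (y) by 22 (z) mm on a 15 mm neck; z outward, x along the bar. 45 to 46 mm from the rod's axis at the start, 42 when tight; take it across the 10 mm. Drag 0.1 N m (0.04 felt at rest); once the pad bears, 13 N of pad force per 0.1 rad; firm (30 to 70 N) feels 0.03 to 0.07 N m stiffer; over 120 N crushes the pad. Stays tight when let go.
- funnel: Brass fuel funnel standing on its mouth, 76 mm wide, 85 mm high; origin under its middle. Bystander.
- gauge: White plastic ride-height gauge with four steps, 110 by 34 by 24 mm, near the truer; origin under its middle. Bystander.
- wheelie_bar: Red aluminium wheelie bar with two small rubber wheels, 105 by 74 by 26 mm; origin under its middle. Bystander.
- spare_tyre: Spare foam tyre lying on its side, 76 mm diameter, 42 mm high; origin under its middle. Bystander.
- fuel_bottle: White fuel bottle with a cap, 60 mm diameter, 150 mm high; origin under its middle. Bystander.
- hex_driver: Hex driver with an aluminium handle, lying along its x, 190 mm long, 18 mm high; origin on the table where the handle ends and the shaft begins. Bystander.
- glow_igniter: Steel glow-plug igniter lying along its x, 120 mm long, 26 mm high; origin on the table where the body meets the brass socket. Bystander.

How it is judged:
At the end, for the whole second after the job is handed in: The collar stands against the carriage (gap under 2 mm), the carriage is where it was (within 2 mm), the screw's pad lies squarely on the rod's flat (its end less than 7.25 mm from the rod's axis) and is tight (it presses on the rod with more than 15 N) (distance between collar_face and carriage_face below 0.002 m and z of screw_tip in the frame of collar below 0.00725 m and contact force between screw and truer above 15 N and distance of carriage_face from where it was at the start of the episode below 0.002 m); the robot touches nothing.
It fails at once if the carriage is shifted by more than 2 mm (distance of carriage_face from where it was at the start of the episode above 0.002 m).
It fails at once if the screw is forced: its pad presses on the rod with more than 120 N (contact force between screw and truer above 120 N).
It fails at once if something else on the table is moved by more than 20 mm (distance of any of funnel, gauge, wheelie_bar, spare_tyre, fuel_bottle, hex_driver, glow_igniter from where it was at the start of the episode above 0.02 m).
It also fails if it takes over 72 s, if anything falls off the work surface, if the arm or the gripper's body presses on something with over 40 N, if the wrist force passes 120 N, or if a joint passes its speed limit or range.

ROBOT

A 6-joint arm with a two-finger parallel gripper is mounted at the origin on the work surface. World frame = base frame: x ahead of the robot, y to its left, z up, the work surface at z = 0. Lengths are in m, angles in rad, forces in N, time in s.
With the tool pointing down it reaches from about 0.3 to 0.775 m from the base axis. Payload 14.6 kg.
Tool frame: the origin (TCP) lies at the very end of the fingers, on their centre line; the grasp point (between the pads) lies 19 mm behind it; z points along the fingers, x is the direction in which the jaws open and shut, and the axes are right-handed (so a half turn about z gives the same grasp; the last joint's range is limited). The gripper opens to 85 mm and grips with 20 to 120 N. Pads are 22 mm wide; open, the fingers measure 114 mm over their backs; the gripper's body (76 mm by 85 mm) begins 54 mm behind the grasp point. The pads swing forward as they close: fully open they stand 13 mm farther back than shut.
Start: joints at [1.061, 0.3, 1.521, -0, 1.321, -0.067], TCP at [0.236, 0.497, 0.231] pointing down, gripper open.
Joint ranges: [-3.03, 3.03], [-0.79, 2.21], [0.23, 2.52], [-1.04, 4.18], [0, 3.07], [-2.55, 2.55]. Speed limits (rad/s): [2.22, 2.22, 2.57, 3.14, 3.14, 3.14].

INTERFACE

Orientations are given as a unit quaternion [w, x, y, z].
In Python, from station import state, snapshot, sign_off, recognise gives the robot as it stands.
- The arm moves only by the tool drive_tool, never from a script. Its argument "motion" is one flat list of numbers, 7 for each row, row after row: the shift along the tool's x, y, z in cm, then the turn, a rotation vector about the tool's x, y, z in degrees, then the opening, from 0 (shut) to 1 (fully open). A call has 1 to 20 rows; each row is the pose to reach, as a shift and turn from the pose commanded when the call began, along the tool's axes at that moment; what a row does not reach only later rows make up. A row lasts 1/10 s, in which the tool goes at most 50 mm and 8.59 degrees, less where a joint would pass 70% of its speed; a pose out of reach is approached as far as the arm can. A call with a gripper value outside its range is refused whole. The fingers move at their own pace and stop on an object; "force" is the grip in N (left out, the last holds). Time passes only in rows, so rows that repeat a pose let the fingers close. It gives the time, the measured TCP pose, the force and the opening at its end, in the units of the state.
- state(): the state, without advancing time (a new reading comes with each control period).
- snapshot(name): name is "scene" or "top" or "wrist"; returns a dict with "image" (480x640x3 uint8, red, green, blue), "vfov" (degrees; the focal length in pixels is half the picture's height over the tangent of half this angle, whatever the lens; pixels are square), "cx", "cy" (the principal point, pixels), "xyz" and "attitude" of the camera in the world; the wrist camera has in their place "tool_from_camera" (4x4, takes a point from camera to tool coordinates, whose origin is the TCP and whose axes are the tool frame's). Camera axes: x right, y down, z forward; pixel columns grow to the right and rows downward; lengths in m; the calibration is good to about 2 mm. A picture is of the moment at which its call begins: read the wrist's pose just before it. There is no depth.
- sign_off(): hands the job in, once; it reports no verdict.
Trained networks look in a picture, given as the dict that the camera call returned (one of the last four; its "shot" number tells which), for a name from the list of things; names that differ only in an ending like _2 or _b are one class to them, and where a whole thing is asked for, a point or a joint stands for the part that bears it (a point fixed in the world has none). Each returns a list of dicts, best first, with "p" (0 to 1); they miss things now and then, are a little off and sometimes report something else, mostly with a low value. They report only what shows in the picture. A call takes as long as a camera call.
- recognise(picture, thing): "location" ([x, y, z] in m, in the coordinates of the camera as it stood for that picture, good to about 4 mm: the middle of the surface that is visible of it).
The state is a dict: "t": time; "joint_positions": joint angles; "joint_velocities": joint speeds; "joint_torque": joint torques, N m; "tool_pos": TCP position; "ee_rot": TCP orientation; "force": force on the tool from outside, world axes, zero at the start; "ft_torque": the same for the moment, N m; "gripper_width": opening from 0.0 (shut) to 1.0 (fully open).
Only numpy, scipy, OpenCV 4.12 (cv2) and the standard library are available. Lean on these libraries where they do the work, as an engineer would, in place of code of your own. Each camera call takes 0.05 s, during which the arm holds its last target. There are 200 camera calls.

## Working session

There is one attempt and no reset: what is moved stays moved. The work goes in short steps, Python scripts to look and compute and a tool call to move; the robot and the scene stay as the last step left them, time stands still between calls to the robot, and variables do not carry over. Pictures are saved under pics/ and viewed, about 8 in all and at most 12, crops included, and the job is handed in when it is done.

Besides the shell and the picture viewer there is one more tool, called after ">>>" in YAML: its name, and indented under it one key for each argument. drive_tool: Moves the arm, as the interface text tells. Its arguments: {"type":"object","properties":{"motion":{"type":"array"},"force":{"type":"number"}},"required":["motion"]}

```bash
mkdir -p pics; ls; cat > h.py <<'E'
import numpy as np, cv2
from scipy.spatial.transform import Rotation as R
from station import state, snapshot, sign_off, recognise
def rot(q): return R.from_quat(np.r_[q[1:],q[0]]).as_matrix()
def shoot(name):
    s=state(); p=snapshot(name)
    if name=="wrist":
        M=np.eye(4);M[:3,:3]=rot(s["ee_rot"]);M[:3,3]=s["tool_pos"]
        T=M@np.array(p["tool_from_camera"])
    else:
        T=np.eye(4);T[:3,3]=p["xyz"];a=np.array(p["attitude"]);T[:3,:3]=rot(a) if a.size==4 else a.reshape(3,3)
    p["T"]=T;p["f"]=240/np.tan(np.radians(p["vfov"])/2);return p
def find(p,thing,n=1):
    return [(round(d["p"],2),(p["T"]@np.r_[d["location"],1])[:3].round(4)) for d in recognise(p,thing)[:n]]
def proj(p,X):
    c=np.linalg.inv(p["T"])@np.r_[X,1];return p["cx"]+p["f"]*c[0]/c[2],p["cy"]+p["f"]*c[1]/c[2]
def ray(p,u,v):
    d=p["T"][:3,:3]@np.array([(u-p["cx"])/p["f"],(v-p["cy"])/p["f"],1]);return p["T"][:3,3],d
def onplane(p,u,v,z):
    o,d=ray(p,u,v);return o+d*(z-o[2])/d[2]
def save(p,fn,box=None,s=1):
    im=p["image"][:,:,::-1]
    if box: x0,y0,x1,y1=box;im=im[y0:y1,x0:x1]
    cv2.imwrite("pics/"+fn,cv2.resize(im,None,fx=s,fy=s,interpolation=cv2.INTER_CUBIC))
E
python3 - <<'E'
from h import *
s=state();print({k:np.round(v,3) for k,v in s.items()})
ims=[]
for n in("scene","top"):
    p=shoot(n);print(n,p["T"].round(3).tolist(),p["vfov"],p["cx"],p["cy"])
    for t in("truer","rod_mid","collar","collar_face","carriage_face","knob_grip","screw","gauge","funnel","fuel_bottle","spare_tyre","wheelie_bar"):print(t,find(p,t,2))
    save(p,n+".png")
E
```

```text
pics
{'t': np.float64(0.0), 'joint_positions': array([ 1.061,  0.3  ,  1.522, -0.   ,  1.321, -0.067]), 'joint_velocities': array([-0.001, -0.   ,  0.001,  0.   , -0.002,  0.   ]), 'joint_torque': array([ 0.0000e+00, -5.4350e+01, -3.6179e+01, -0.0000e+00,  4.0000e-03,
       -0.0000e+00]), 'tool_pos': array([0.236, 0.497, 0.231]), 'ee_rot': array([ 0.   ,  0.845,  0.535, -0.001]), 'force': array([-0.149, -0.334,  0.086]), 'ft_torque': array([-0.048,  0.009, -0.018]), 'gripper_width': np.float64(1.004)}
scene [[-0.694, 0.456, -0.557, 1.184], [0.72, 0.462, -0.518, 0.655], [0.021, -0.76, -0.649, 0.904], [0.0, 0.0, 0.0, 1.0]] 46.472639618608405 319.8766481515897 242.6382086638831
truer [(0.72, array([ 0.5449, -0.3325,  0.0464])), (0.63, array([ 0.62  , -0.0269,  0.0393]))]
rod_mid [(0.72, array([ 0.6233, -0.0271,  0.0342]))]
collar [(0.51, array([ 0.5493, -0.1186,  0.1034])), (0.51, array([ 0.7392, -0.0844,  0.016 ]))]
collar_face [(0.55, array([ 0.5549, -0.1231,  0.1039]))]
carriage_face [(0.68, array([ 0.5618, -0.0498,  0.0852]))]
knob_grip [(0.63, array([ 0.5656, -0.1273,  0.1182]))]

[... 617 characters left out ...]
rray([ 0.5481, -0.1177,  0.1028])), (0.26, array([ 0.7392, -0.0804,  0.0175]))]
collar_face [(0.68, array([0.3697, 0.4338, 0.0981])), (0.56, array([ 0.5482, -0.1191,  0.1077]))]
carriage_face [(0.85, array([ 0.5762, -0.051 ,  0.0788])), (0.74, array([ 0.5821, -0.0651,  0.018 ]))]
knob_grip [(0.52, array([ 0.5618, -0.1192,  0.1252]))]
screw [(0.43, array([ 0.5621, -0.1227,  0.1271]))]
gauge [(0.69, array([ 0.4262, -0.1587,  0.0179]))]
funnel [(0.79, array([ 0.3145, -0.3687,  0.0237])), (0.49, array([ 0.74  , -0.0817,  0.017 ]))]
fuel_bottle [(0.72, array([0.37  , 0.4321, 0.0977]))]
spare_tyre [(0.68, array([ 0.5294, -0.3382,  0.0415]))]
wheelie_bar [(0.85, array([ 0.7367, -0.081 ,  0.0166]))]
```

View pics/scene.png

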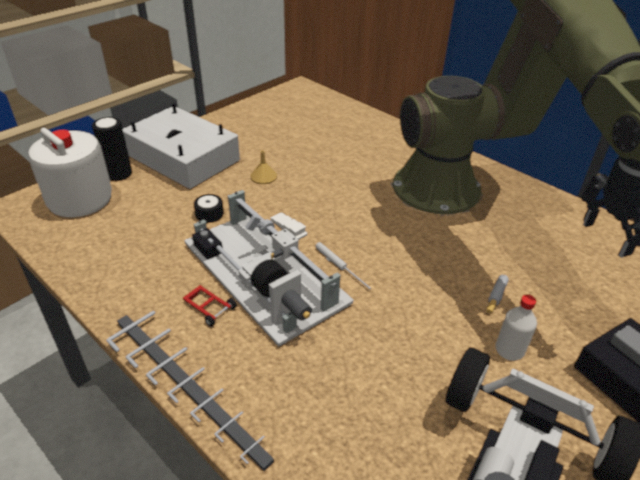

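View pics/top.png

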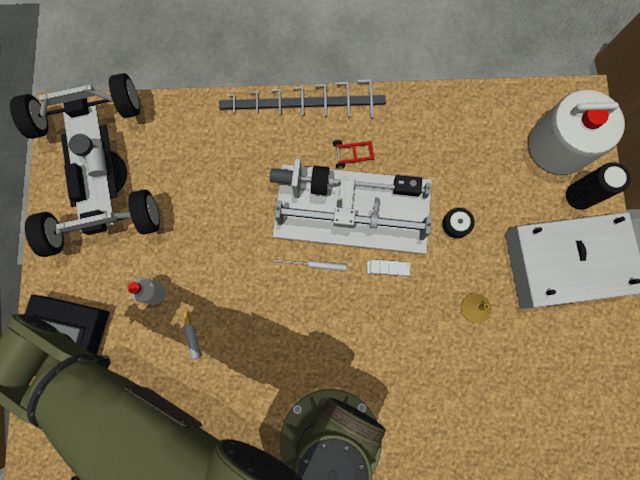

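Scene: rod runs from about (277,213) to (427,229) in the top view, with the carriage at 345 and the collar and knob at about (375,213). The driver and gauge lie on the robot's side of the plate, and the tyre is on the +y end. Next I'll work out the truer's pose.

```bash
python3 - <<'E'
from h import *
s=state()
p=shoot("top")
for uv in((274,237),(427,251)):print("edge",onplane(p,*uv,.02).round(4))
a,b=[onplane(p,*uv,.085) for uv in((280,212),(428,227))];print(a,b,np.degrees(np.arctan2(-(a-b)[0],(a-b)[1])))
w=snapshot("wrist");print(np.array(w["tool_from_camera"]).round(4).tolist(),w["vfov"],w["cx"],w["cy"])
print(rot(s["ee_rot"]).round(3).tolist())
E
```

```text
edge [0.5113 0.1327 0.02  ]
edge [ 0.4635 -0.2611  0.02  ]
[0.56111035 0.11080169 0.085     ] [ 0.5124426  -0.25345095  0.085     ] -7.610210692874484
[[1.0, 0.0004, -0.0001, -0.0006], [-0.0003, 0.9658, 0.2594, -0.0652], [0.0002, -0.2594, 0.9658, -0.1429], [0.0, 0.0, 0.0, 1.0]] 71.04301313102889 319.227773055326 234.55062877888764
[[0.428, 0.904, -0.0], [0.904, -0.428, -0.0], [-0.0, 0.0, -1.0]]
```

>>> drive_tool:
  motion: [-42,62.4,3,0,0,-18.4,1,-42,62.4,3,0,0,-18.4,1,-42,62.4,3,0,0,-18.4,1,-42,62.4,3,0,0,-18.4,1,-42,62.4,3,0,0,-18.4,1,-42,62.4,3,0,0,-18.4,1,-42,62.4,3,0,0,-18.4,1,-42,62.4,3,0,0,-18.4,1,-42,62.4,3,0,0,-18.4,1,-42,62.4,3,0,0,-18.4,1,-42,62.4,3,0,0,-18.4,1,-42,62.4,3,0,0,-18.4,1,-42,62.4,3,0,0,-18.4,1,-42,62.4,3,0,0,-18.4,1,-42,62.4,3,0,0,-18.4,1,-42,62.4,3,0,0,-18.4,1,-42,62.4,3,0,0,-18.4,1,-42,62.4,3,0,0,-18.4,1,-42,62.4,3,0,0,-18.4,1,-42,62.4,3,0,0,-18.4,1]

```text
t: 3.4
tool_pos: [0.6194, -0.1488, 0.2019]
ee_rot: [0.0, 0.748, 0.663, 0.0]
force: [-0.4, -0.7, 0.6]
gripper_width: 0.996
```

```bash
python3 - <<'E'
from h import *
s=state();print(s["t"],s["tool_pos"],s["joint_positions"].round(3) if hasattr(s["joint_positions"],'round') else s["joint_positions"])
p=shoot("wrist");print(p["T"].round(3).tolist())
for t in("truer","collar","collar_face","carriage_face","knob_grip","screw"):
    for q,X in find(p,t,2):print(t,q,X,np.round(proj(p,X)))
save(p,"w1.png",None,1.25)
import pickle;pickle.dump(p,open("w1.pkl","wb"))
E
```

```text
3.4 [ 0.61937164 -0.14875707  0.20186651] [-0.293  0.517  1.286  0.     1.337 -1.744]
[[0.12, 0.959, 0.258, 0.554], [0.993, -0.115, -0.032, -0.141], [-0.001, 0.26, -0.966, 0.345], [0.0, 0.0, 0.0, 1.0]]
truer 0.85 [ 0.5759 -0.0749  0.0166] [392. 159.]
collar 0.7 [ 0.545  -0.1266  0.1047] [339. 127.]
collar_face 0.89 [ 0.5418 -0.1275  0.103 ] [338. 123.]
carriage_face 0.97 [ 0.5592 -0.0585  0.0901] [434. 137.]
knob_grip 0.9 [ 0.5604 -0.1262  0.1236] [344. 151.]
knob_grip 0.67 [ 0.5396 -0.1302  0.1054] [333. 120.]
screw 0.76 [ 0.5593 -0.1259  0.1248] [345. 149.]
screw 0.43 [ 0.5307 -0.3399  0.041 ] [ 91. 144.]
```

View pics/w1.png

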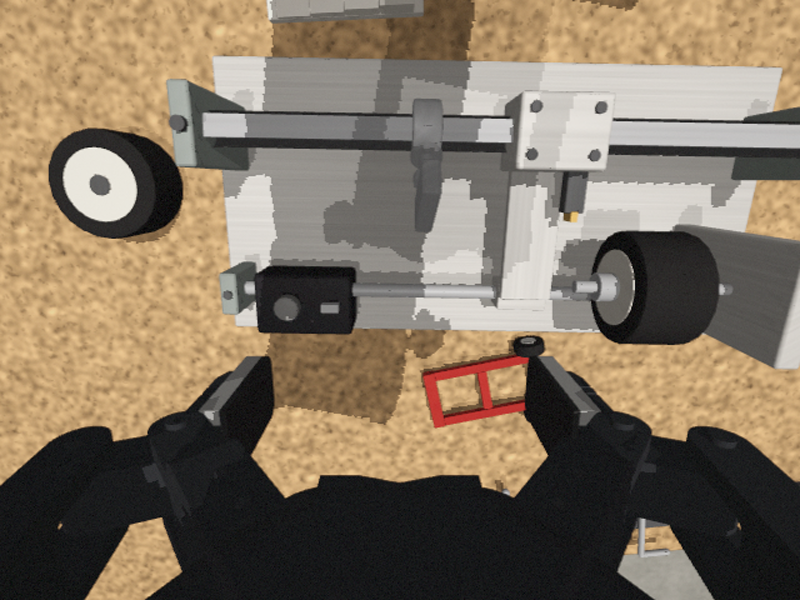

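The flat shows as a light band (800-scale rows ~112–140 at the left end) and a dark strip on its +x side. The collar is at col ~427 and the carriage face at col ~512. Next I'll measure brightness profiles across the rod.

```bash
python3 - <<'E'
from h import *
import pickle;p=pickle.load(open("w1.pkl","rb"))
g=p["image"].astype(float).mean(2)
for c in((165,190),(240,262),(300,322),(362,385),(398,406),(500,520),(540,570)):
    cols=range(*c); m=(c[0]+c[1])/2
    r0=int(90+ (m-165)*0.022)-4+0
    print(c,[int(g[r,c[0]:c[1]].mean()) for r in range(82,130)])
E
```

```text
(165, 190) [81, 74, 73, 73, 72, 73, 45, 42, 111, 199, 200, 199, 197, 195, 194, 194, 196, 198, 198, 199, 199, 200, 199, 200, 199, 198, 197, 149, 61, 47, 47, 48, 48, 48, 49, 52, 63, 65, 65, 66, 66, 67, 68, 68, 69, 70, 70, 71]
(240, 262) [142, 141, 142, 142, 141, 139, 140, 103, 42, 37, 119, 128, 128, 127, 127, 127, 128, 127, 128, 129, 130, 129, 128, 128, 128, 128, 127, 127, 124, 56, 41, 42, 41, 41, 42, 43, 41, 127, 144, 143, 142, 142, 143, 143, 143, 141, 144, 144]
(300, 322) [111, 110, 110, 109, 109, 108, 110, 111, 99, 41, 35, 90, 112, 117, 117, 117, 117, 118, 117, 116, 117, 118, 117, 118, 117, 117, 117, 117, 116, 114, 62, 43, 41, 41, 41, 42, 41, 39, 80, 104, 104, 103, 103, 102, 103, 103, 102, 103]
(362, 385) [186, 185, 185, 188, 187, 187, 187, 186, 191, 188, 78, 37, 83, 127, 129, 131, 130, 130, 129, 129, 129, 136, 137, 136, 133, 132, 133, 133, 134, 135, 142, 95, 46, 40, 40, 41, 41, 41, 42, 70, 103, 104, 104, 104, 102, 104, 102, 102]
(398, 406) [187, 173, 164, 161, 163, 162, 160, 159, 160, 158, 110, 46, 39, 198, 205, 207, 206, 205, 204, 204, 203, 204, 206, 207, 203, 200, 201, 202, 203, 204, 205, 203, 80, 51, 52, 51, 48, 50, 50, 47, 86, 91, 91, 91, 90, 89, 88, 89]
(500, 520) [212, 210, 210, 212, 213, 211, 209, 210, 211, 211, 209, 208, 180, 63, 38, 173, 200, 200, 199, 197, 195, 193, 194, 197, 198, 198, 195, 193, 194, 197, 198, 200, 199, 197, 84, 43, 41, 41, 41, 41, 41, 41, 122, 139, 138, 137, 137, 138]
(540, 570) [210, 210, 209, 208, 212, 214, 212, 210, 210, 209, 209, 207, 208, 161, 56, 43, 179, 198, 198, 196, 193, 192, 190, 192, 194, 195, 195, 193, 192, 194, 195, 197, 197, 196, 186, 73, 42, 40, 40, 40, 40, 42, 47, 124, 136, 135, 134, 133]
```

```bash
cat > rodfit.py <<'E'
from h import *
from scipy.optimize import least_squares
def edges(p,bins,line,half=24):
    """bins of columns; line(c)->approx row of the rod's middle. 4 sub-pixel rows per bin"""
    g=p["image"].astype(float).mean(2);out=[]
    for a,b in bins:
        c=(a+b-1)/2;r=int(round(line(c)));lo=r-half
        f=np.array([np.mean(g[k,a:b]) for k in range(lo,r+half)])
        dark=f<75; mid=half
        i=mid
        while not dark[i]:i-=1
        j=i
        while dark[j]:j-=1
        k=mid
        while not dark[k]:k+=1
        l=k
        while dark[l]:l+=1
        def cross(q):   # between bright/dark around index q..q+1, threshold midway of plateaus
            A,B=f[q-2] ,f[q+3]
            if (A<75)==(B<75): A,B=f[q-1],f[q+2]
            t=(A+B)/2;s=np.arange(q-2,q+3)
            for m in s:
                if (f[m]-t)*(f[m+1]-t)<=0:return lo+m+(t-f[m])/(f[m+1]-f[m])
            return np.nan
        out.append((c,[cross(j),cross(i),cross(k-1),cross(l-1)]))
    return out
def resid(x,views,r=.01):
    x0,z0,yaw,a=x;d=np.array([-np.sin(yaw),np.cos(yaw),0]);ex=np.array([np.cos(yaw),np.sin(yaw),0]);ez=np.array([0,0,1.])
    P=np.array([x0,-.07,z0]);res=[]
    for p,E in views:
        for c,rows in E:
            for n,v in enumerate(rows):
                o,q=ray(p,c,v);m=np.cross(q,d);m/=np.linalg.norm(m)   # normal of plane ray-rod dir
                if m@ex<0:m=-m
                s=(o-P)@m                                # signed distance of the ray from the axis
                if n in(0,3):t=-r if n==0 else r
                else:
                    b=a+(-.7227 if n==1 else .7227);t=r*(np.sin(b)*ex+np.cos(b)*ez)@m
                res.append((s-t)*1e3)
    res.append((z0-.085)*1e3/2)
    return np.nan_to_num(res)
def fit(views):
    s=least_squares(resid,[.537,.085,-.12,0],args=(views,),x_scale=[.01,.01,.1,.1],loss="soft_l1",f_scale=.3)
    return s.x,s.fun
E
python3 - <<'E'
from rodfit import *
import pickle;p=pickle.load(open("w1.pkl","rb"))
E=edges(p,[(240,250),(250,262),(300,310),(310,322),(362,372),(398,406),(500,510),(510,520),(540,555),(555,570)],lambda c:101+(c-250)*.02)
for e in E:print(e[0],np.round(e[1],2))
x,f=fit([(p,E)]);print(x,np.round(f,2))
E
```

```text
244.5 [ 89.01  89.15 110.52 118.53]
255.5 [ 89.39  89.4  110.65 118.66]
304.5 [ 90.33  90.36 111.56 119.71]
315.5 [ 90.52  90.4  111.76 119.95]
366.5 [ 91.57  91.65 112.84 120.94]
401.5 [ 92.18  94.55 113.61 121.6 ]
504.5 [ 94.41  94.36 115.62 123.56]
514.5 [ 94.55  94.47 115.74 123.66]
547.0 [ 95.12  95.17 116.51 124.43]
562.0 [ 95.5   95.44 116.68 124.63]
[ 0.53694006  0.08522913 -0.13854691 -0.1924025 ] [ 0.08 -1.12  0.18  0.    0.18 -1.11  0.13 -0.06  0.16 -1.12  0.1   0.01
  0.14 -1.23  0.08  0.02  0.16 -1.09  0.14  0.01  0.1   0.34  0.19 -0.01
  0.21 -1.11  0.18 -0.04  0.18 -1.17  0.13 -0.11  0.13 -1.13  0.21 -0.02
  0.18 -1.15  0.13 -0.08  0.11]
```

```bash
sed -i 's/def cross(q):/def cross(q,sg):/; s/if (f\[m\]-t)\*(f\[m+1\]-t)<=0:/if (f[m]-t)*(f[m+1]-t)<=0 and sg*(f[m+1]-f[m])>0:/; s/cross(j),cross(i),cross(k-1),cross(l-1)/cross(j,-1),cross(i,1),cross(k-1,-1),cross(l-1,1)/' rodfit.py
python3 - <<'E'
from rodfit import *
import pickle;p=pickle.load(open("w1.pkl","rb"))
E=edges(p,[(240,250),(250,262),(300,310),(310,322),(362,372),(398,406),(500,510),(510,520),(540,555),(555,570)],lambda c:101+(c-250)*.02)
for e in E[::3]:print(e[0],np.round(e[1],2))
x,f=fit([(p,E)]);print(x,np.round(f,2))
# along-rod coordinates and knob angle
x0,z0,yaw,a=x;d=np.array([-np.sin(yaw),np.cos(yaw),0]);ex=np.array([np.cos(yaw),np.sin(yaw),0]);P=np.array([x0,-.07,z0])
print("d",d,"ex",ex)
for t in("collar","collar_face","carriage_face","knob_grip","screw"):
    for X in((0.545,-0.1266,0.1047),):pass
for n,X in dict(collar=(0.545,-.1266,.1047),cf=(.5592,-.0585,.0901),knob=(.5604,-.1262,.1236)).items():
    v=np.array(X)-P;print(n,"along",v@d,"ex",v@ex,"z",v[2],"ang",np.arctan2(v@ex,v[2]),np.hypot(v@ex,v[2]))
# collar edges on the image row of crown and carriage's edge
for (u,v) in ((331,110),(352,110),(413,118)):
    X=onplane(p,u,v,.1);print((u,v),(X-P)@d)
save(p,"w1crop.png",(300,70,420,200),5)
E
```

```text
244.5 [ 89.01  91.49 110.52 118.53]
315.5 [ 90.52  92.85 111.76 119.95]
504.5 [ 94.41  96.62 115.62 123.56]
562.0 [ 95.5   97.74 116.68 124.63]
[ 0.53695491  0.08445712 -0.13853882 -0.17596056] [-0.05  0.18 -0.05 -0.07  0.06  0.16 -0.1  -0.12  0.04  0.14 -0.13 -0.06
  0.01  0.14 -0.15 -0.04  0.04  0.21 -0.09 -0.05 -0.02  0.13 -0.04 -0.07
  0.09  0.15 -0.05 -0.11  0.06  0.12 -0.1  -0.17  0.    0.18 -0.02 -0.08
  0.06  0.13 -0.1  -0.14 -0.27]
d [0.13809608 0.99041884 0.        ] ex [ 0.99041884 -0.13809608  0.        ]
collar along -0.05494671041364722 ex 0.015784249204648916 z 0.020242884444443804 ang 0.6622665418423153 0.025669376571813445
cf along 0.014461776741957881 ex 0.020443853347727914 z 0.005642884444443802 ang 1.301483348194293 0.021208330546196974
knob along -0.05242386318239727 ex 0.03098146085178253 z 0.039142884444443804 ang 0.6695344064401577 0.04992009935027788
(331, 110) -0.06089397145113482
(352, 110) -0.04650305622057096
(413, 118) -0.004232975606352346
```

View pics/w1crop.png

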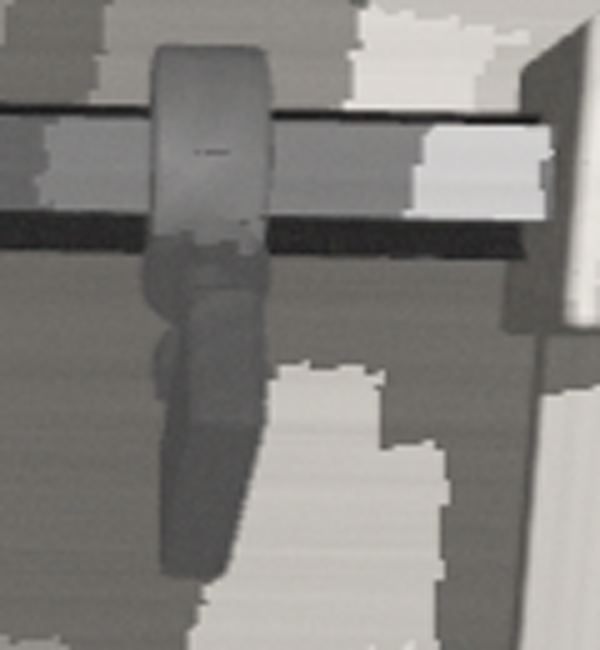

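```bash
cat > goal.py <<'E'
from h import *
X0,Z0,YAW=.53695,.0845,-.1385
d=np.array([-np.sin(YAW),np.cos(YAW),0]);ex=np.array([np.cos(YAW),np.sin(YAW),0]);ez=np.array([0,0,1.]);P=np.array([X0,-.07,Z0])
def target(along,rad,L,phi=0,lat=0):
    u=np.sin(L)*ex+np.cos(L)*ez; y=np.cos(L)*ex-np.sin(L)*ez
    M=np.c_[d,y,-u]@R.from_rotvec([0,0,phi]).as_matrix()
    return P+along*d+rad*u+lat*y,M
def delta(*a,**k):
    s=state();t,M=target(*a,**k);C=rot(s["ee_rot"])
    return (C.T@(t-s["tool_pos"])*100).round(2),np.degrees(R.from_matrix(C.T@M).as_rotvec()).round(2)
def where():
    s=state();v=s["tool_pos"]-P;C=rot(s["ee_rot"]);z=-C[:,2]
    L=np.arctan2(z@ex,z[2]);_,M=target(0,0,L);phi=R.from_matrix(M.T@C).as_rotvec()
    u=np.sin(L)*ex+np.cos(L)*ez
    y=np.cos(L)*ex-np.sin(L)*ez
    F=s["force"]; T=s["ft_torque"]
    print("t",round(s["t"],2),"along %.4f rad %.4f lat %.4f pos-angle %.3f L %.3f"%(v@d,v@u,v@y,np.arctan2(v@ex,v[2]),L),"rot",phi.round(3),"F along/lat/rad",np.round([F@d,F@y,F@u],2),"T",np.round([T@d,T@y,T@u],3),"q",np.round(s["joint_positions"],2),"w",round(s["gripper_width"],3))
E
python3 -c "
from goal import *
where();print(delta(-.054,.095,.8))"
```

```text
t 3.75 along -0.0677 rad 0.1168 lat 0.0928 pos-angle 0.671 L -0.000 rot [ 0.    -0.    -0.017] F along/lat/rad [-0.16 -0.11 -0.68] T [ 0.034 -0.014  0.074] q [-0.29  0.52  1.29 -0.    1.34 -1.74] w 1.002
(array([ 1.41, -2.44,  5.07]), array([45.84,  0.39,  0.92]))
```

>>> drive_tool:
  motion: [1.4,-2.4,5.1,45.8,0.4,0.9,0.6,1.4,-2.4,5.1,45.8,0.4,0.9,0.6,1.4,-2.4,5.1,45.8,0.4,0.9,0.6,1.4,-2.4,5.1,45.8,0.4,0.9,0.6,1.4,-2.4,5.1,45.8,0.4,0.9,0.6,1.4,-2.4,5.1,45.8,0.4,0.9,0.6,1.4,-2.4,5.1,45.8,0.4,0.9,0.6,1.4,-2.4,5.1,45.8,0.4,0.9,0.6,1.4,-2.4,5.1,45.8,0.4,0.9,0.6,1.4,-2.4,5.1,45.8,0.4,0.9,0.6]

```text
t: 4.75
tool_pos: [0.5974, -0.1332, 0.1514]
ee_rot: [-0.293, 0.695, 0.605, -0.255]
force: [0.1, -0.1, -0.4]
gripper_width: 0.596
```

```bash
python3 - <<'E'
from goal import *
import pickle
where();p=shoot("wrist");pickle.dump(p,open("w2.pkl","wb"))
print((p["T"][:3,3]-P)@np.c_[d,ex,ez])
# predicted outline of knob for lean L, phi
def box(L,phi,al,r):
    t,M=target(al,r,L,phi);return [proj(p,t+M@np.array([sy*.005,sx*.018,0*-1])+ (-M[:,2])*.011) for sx,sy in((1,1),(1,-1),(-1,-1),(-1,1))]
im=p["image"][:,:,::-1].copy();save(p,"w2a.png",None,1)
print(np.round(box(.8,.1,-.054,.045)))
u,v=proj(p,P-.054*d);print(u,v)
u,v=int(u),int(v)
b=(max(u-80,0),max(v-70,0),u+110,v+90);print(b);save(p,"w2.png",b,4)
for t in("knob_grip","collar_face","carriage_face"):
    for q,X in find(p,t,1):print(t,q,X,np.round(proj(p,X)),"along,ex,z",((X-P)@np.c_[d,ex,ez]).round(4))
E
```

```text
t 4.75 along -0.0542 rad 0.0959 lat 0.0001 pos-angle 0.798 L 0.797 rot [-0.  0. -0.] F along/lat/rad [-0.1   0.35 -0.17] T [-0.302 -0.01  -0.035] q [-0.25  0.99  0.78 -0.09  2.16 -1.7 ] w 0.596
[-0.05485327  0.12485755  0.21364217]
[[326. 292.]
 [309. 290.]
 [315. 232.]
 [333. 233.]]
320.5362396677011 236.43826649967676
(240, 166, 430, 326)
knob_grip 0.94 [ 0.5685 -0.1262  0.1235] [326. 261.] along,ex,z [-0.0513  0.039   0.039 ]
collar_face 0.66 [ 0.5591 -0.1292  0.1184] [318. 251.] along,ex,z [-0.0556  0.0301  0.0339]
carriage_face 0.88 [ 0.5565 -0.0535  0.095 ] [428. 250.] along,ex,z [0.019  0.0171 0.0105]
```

View pics/w2.png

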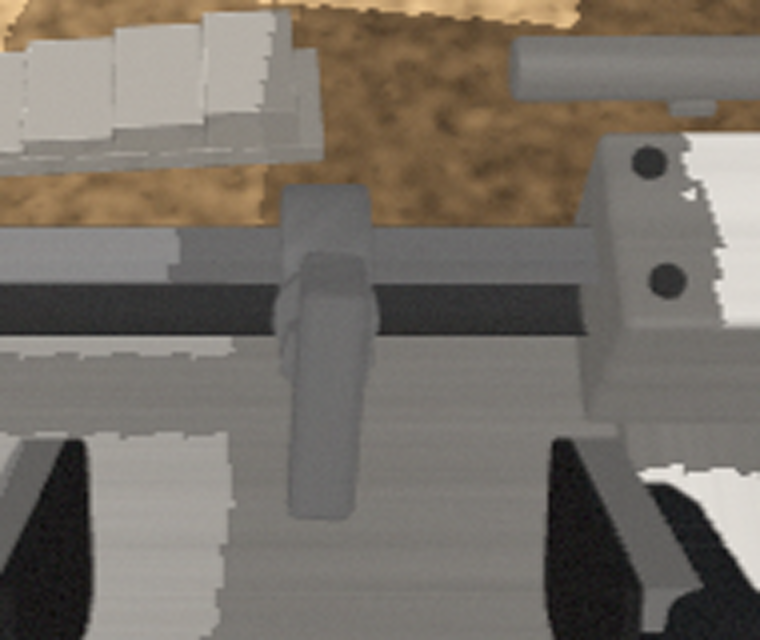

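The outer face of the knob bar shows full-picture corners (316,238.5), (332.5,238.5), (328.5,295.5) and (312.5,295), and it is only slightly turned. I'll fit a pose to these and recheck the flat from this side.

```bash
python3 - <<'E'
from goal import *
from rodfit import edges,resid
from scipy.optimize import least_squares
import pickle;p=pickle.load(open("w2.pkl","rb"));p1=pickle.load(open("w1.pkl","rb"))
obs=np.array([(328.5,295.5),(312.5,295.2),(315.8,238.5),(332.5,238.5)])
def box(x):
    al,L,phi,r=x;t,M=target(al,r,L,phi);return np.array([proj(p,t+M@np.array([sy*.005,sx*.018,-.011])) for sx,sy in((1,1),(1,-1),(-1,-1),(-1,1))])
s=least_squares(lambda x:np.r_[(box(x)-obs).ravel(),(x[3]-.0455)*2000],[-.054,.8,.05,.0455],x_scale=[.01,.1,.1,.001]);print("along,L,phi,r",s.x.round(4),s.fun.round(1))
g=p["image"].astype(float).mean(2)
print([int(g[r,340:370].mean()) for r in range(216,256)])
# flat edges seen: sum in this view
rows=lambda c:[int(x) for x in g[216:256,c-4:c+4].mean(1)]
print(rows(355))
# predicted rows of edges for a few a
for a in(-.3,-.24,-.18,-.12,-.06):
    A=P-.03*d;out=[]
    for b in(a-.7227,a+.7227):out.append(round(proj(p,A+.01*(np.sin(b)*ex+np.cos(b)*ez))[1],1))
    print(a,out)
c=p["T"][:3,3];th=np.arctan2((c-P)@ex,(c-P)[2]);print("view",th,[round(proj(p,P-.03*d+.01*(np.sin(th+q)*ex+np.cos(th+q)*ez))[1],1) for q in(-1.53,1.53)])
# carriage top near edge
for uv in((395,247),(385,199),(391,200)):print(uv,[round(float((onplane(p,*uv,z)-P)@d),4) for z in(.105,.085)])
E
```

```text
along,L,phi,r [-0.0532  0.8553  0.0532  0.0454] [ 0.5  0.5 -0.3 -0.  -0.6 -0.6  0.5  0.3 -0.2]
[85, 85, 84, 83, 84, 87, 82, 105, 106, 106, 105, 105, 104, 105, 105, 102, 101, 102, 103, 104, 103, 56, 52, 51, 52, 51, 51, 51, 50, 48, 48, 46, 46, 44, 117, 120, 118, 119, 118, 118]
[92, 93, 91, 86, 80, 81, 78, 104, 106, 106, 105, 105, 104, 105, 106, 101, 101, 103, 103, 104, 103, 57, 54, 51, 51, 50, 51, 52, 49, 47, 48, 46, 45, 45, 117, 120, 118, 118, 118, 118]
-0.3 [np.float64(222.9), np.float64(234.9)]
-0.24 [np.float64(222.9), np.float64(235.8)]
-0.18 [np.float64(222.9), np.float64(236.6)]
-0.12 [np.float64(223.0), np.float64(237.5)]
-0.06 [np.float64(223.2), np.float64(238.3)]
view 0.528887616631381 [np.float64(222.8), np.float64(250.0)]
(395, 247) [-0.0055, -0.0003]
(385, 199) [-0.0081, -0.0033]
(391, 200) [-0.0039, 0.0013]
```

```bash
python3 -c "
from goal import *
print(delta(-.0532,.033,.855,.053))"
```

```text
(array([0.1 , 0.15, 6.24]), array([ 3.24, -0.09,  3.05]))
```

>>> drive_tool:
  motion: [0.1,0,1,3.2,0,3,0.6,0.1,0.1,2,3.2,0,3,0.6,0.1,0.1,3,3.2,0,3,0.6,0.1,0.1,4,3.2,0,3,0.6,0.1,0.1,5,3.2,0,3,0.6,0.1,0.15,5.6,3.2,0,3,0.6,0.1,0.15,6.2,3.2,0,3,0.6,0.1,0.15,6.2,3.2,0,3,0.6]
  force: 30

```text
t: 5.75
tool_pos: [0.5542, -0.1261, 0.1057]
ee_rot: [-0.306, 0.702, 0.579, -0.28]
force: [-0.2, 1.0, 0.1]
gripper_width: 0.6
```

>>> drive_tool:
  motion: [0,0,0,0,0,0,0.35,0,0,0,0,0,0,0.25,0,0,0,0,0,0,0,0,0,0,0,0,0,0,0,0,0,0,0,0,0,0,0,0,0,0,0,0,0,0,0,0,0,0,0,0,0,0,0,0,0,0]

```text
t: 6.55
tool_pos: [0.5548, -0.1261, 0.1062]
ee_rot: [-0.306, 0.702, 0.579, -0.28]
force: [5.1, 0.2, 4.4]
gripper_width: 0.14
```

```bash
python3 -c "
from goal import *
where();p=shoot('wrist');save(p,'w3.png');where()"
```

```text
t 6.55 along -0.0531 rad 0.0334 lat 0.0003 pos-angle 0.863 L 0.854 rot [0.    0.002 0.052] F along/lat/rad [ 0.88 -0.07  6.67] T [-0.548  0.158 -0.024] q [-0.25  0.96  0.97 -0.09  2.06 -1.64] w 0.14
t 6.6 along -0.0531 rad 0.0334 lat 0.0003 pos-angle 0.863 L 0.854 rot [0.    0.002 0.052] F along/lat/rad [0.57 1.05 5.66] T [-0.559  0.134 -0.005] q [-0.25  0.96  0.97 -0.09  2.06 -1.64] w 0.142
```

View pics/w3.png

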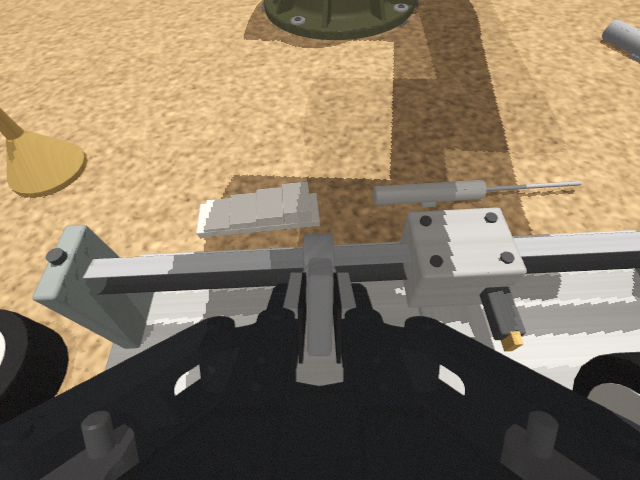

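The knob is held between the pads at width 0.14. Next I'll plan the arc to the flat's angle.

```bash
cat >> goal.py <<'E'
def rows(path,w=0):
    print([float(x) for a in path for t in [delta(*a)] for x in (*t[0],*t[1],w)])
E
python3 -c "
from goal import *
rows([(-.0531,.0334,L,.052,.0) for L in np.linspace(.854,-.165,11)[1:]])"
```

```text
[-0.02, -0.37, 0.02, -5.86, 0.22, -0.01, 0.0, -0.04, -0.7, 0.07, -11.69, 0.52, -0.01, 0.0, -0.05, -1.03, 0.16, -17.52, 0.83, -0.02, 0.0, -0.07, -1.35, 0.28, -23.35, 1.13, -0.02, 0.0, -0.09, -1.66, 0.43, -29.18, 1.43, -0.02, 0.0, -0.1, -1.94, 0.61, -35.01, 1.74, -0.03, 0.0, -0.12, -2.21, 0.82, -40.84, 2.04, -0.03, 0.0, -0.13, -2.46, 1.05, -46.67, 2.35, -0.04, 0.0, -0.14, -2.68, 1.31, -52.5, 2.65, -0.04, 0.0, -0.15, -2.87, 1.59, -58.33, 2.96, -0.05, 0.0]
```

>>> drive_tool:
  motion: [-0.02,-0.37,0.02,-5.9,0.2,0,0,-0.04,-0.7,0.07,-11.7,0.5,0,0,-0.05,-1.03,0.16,-17.5,0.8,0,0,-0.07,-1.35,0.28,-23.4,1.1,0,0,-0.09,-1.66,0.43,-29.2,1.4,0,0,-0.1,-1.94,0.61,-35,1.7,0,0,-0.12,-2.21,0.82,-40.8,2,0,0,-0.13,-2.46,1.05,-46.7,2.3,0,0,-0.14,-2.68,1.31,-52.5,2.6,0,0,-0.15,-2.87,1.59,-58.3,3,0,0,-0.15,-2.87,1.59,-58.3,3,0,0,-0.15,-2.87,1.59,-58.3,3,0,0]

```text
t: 7.8
tool_pos: [0.523, -0.1216, 0.1162]
ee_rot: [0.058, 0.769, 0.634, 0.054]
force: [1.3, -0.6, -14.6]
gripper_width: 0.14
```

```bash
python3 -c "
from goal import *
import pickle
where();p=shoot('wrist');pickle.dump(p,open('w4.pkl','wb'));save(p,'w4.png');where()
print((p['T'][:3,3]-P)@np.c_[d,ex,ez])
for t in('knob_grip','collar','carriage_face'):
    for q,X in find(p,t,1):print(t,q,((X-P)@np.c_[d,ex,ez]).round(4))
rows([(-.0531+a,.0334,-.165,.052) for a in (.01,.02,.03)])"
```

```text
t 7.8 along -0.0530 rad 0.0323 lat -0.0016 pos-angle -0.209 L -0.158 rot [0.    0.001 0.053] F along/lat/rad [ -0.45  -0.94 -14.59] T [ 0.279  0.052 -0.088] q [-0.31  0.32  1.79  0.04  0.87 -1.71] w 0.14
t 7.85 along -0.0530 rad 0.0323 lat -0.0012 pos-angle -0.195 L -0.158 rot [0.    0.001 0.053] F along/lat/rad [  0.02  -1.25 -15.75] T [ 0.335  0.046 -0.09 ] q [-0.31  0.32  1.79  0.04  0.87 -1.71] w 0.134
[-0.05027328 -0.09366516  0.16252296]
knob_grip 0.86 [-0.0509 -0.0183  0.0552]
collar 0.7 [-0.0536 -0.0162  0.0552]
carriage_face 0.71 [ 0.0171 -0.0107  0.0202]
[1.0, -0.0, -0.1, -0.27, -0.02, -0.06, 0.0, 1.99, -0.06, -0.1, -0.27, -0.02, -0.06, 0.0, 2.99, -0.11, -0.1, -0.27, -0.02, -0.06, 0.0]
```

View pics/w4.png

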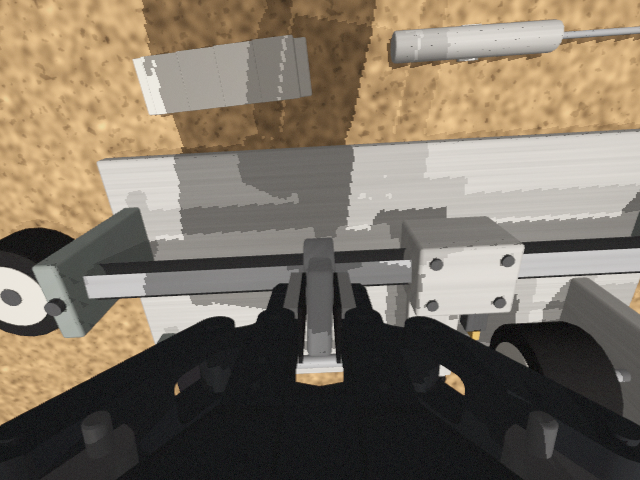

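```bash
python3 - <<'E'
from rodfit import *
import pickle
V=[pickle.load(open(f"w{k}.pkl","rb")) for k in(1,2,4)]
g=V[2]["image"].astype(float).mean(2)
for c in(215,250,385):print(c,[int(x) for x in g[245:312,c-3:c+4].mean(1)])
E
```

```text
215 [142, 140, 140, 142, 143, 144, 144, 145, 145, 144, 143, 142, 115, 47, 39, 41, 42, 44, 42, 43, 42, 44, 43, 42, 85, 133, 134, 133, 133, 133, 132, 133, 133, 133, 133, 134, 134, 134, 134, 132, 132, 131, 131, 130, 130, 131, 129, 59, 42, 138, 143, 144, 145, 146, 142, 140, 142, 167, 179, 208, 219, 218, 216, 217, 215, 213, 215]
250 [137, 139, 140, 143, 142, 143, 144, 144, 143, 141, 136, 51, 40, 41, 42, 41, 42, 42, 42, 43, 43, 43, 63, 133, 136, 134, 134, 134, 134, 134, 135, 134, 134, 134, 135, 136, 134, 133, 132, 132, 131, 131, 131, 131, 131, 83, 40, 116, 142, 144, 144, 145, 144, 138, 143, 140, 140, 138, 142, 142, 141, 161, 184, 212, 214, 216, 217]
385 [142, 143, 143, 143, 58, 41, 41, 40, 40, 43, 43, 42, 43, 45, 42, 50, 194, 169, 150, 148, 134, 131, 132, 131, 130, 131, 130, 132, 132, 130, 128, 126, 127, 128, 128, 129, 130, 130, 106, 42, 111, 187, 190, 190, 190, 193, 194, 201, 199, 201, 201, 181, 179, 180, 181, 182, 181, 181, 190, 189, 190, 191, 190, 188, 188, 171, 169]
```

```bash
python3 - <<'E'
from rodfit import *
import pickle
V=[pickle.load(open(f"w{k}.pkl","rb")) for k in(1,2,4)]
E1=edges(V[0],[(250,262),(310,322),(362,372),(398,406),(510,520)],lambda c:101+(c-250)*.02)
E2=[(355,[np.nan,222.5,236.5,249.45])]*3
E4=[(215,[257.34,269.05,291.63,293.5]),(250,[255.56,267.36,289.95,291.66]),(385,[248.6,260.4,283.3,285.05])]
Es=[E1,E2,E4]
def f(x):
    out=[]
    for i,(p,E) in enumerate(zip(V,Es)):
        q=dict(p);T=p["T"].copy();T[:3,3]+=[x[4+2*i],0,x[5+2*i]];q["T"]=T
        r=resid(x[:4],[(q,E)])[:-1]
        out.append(r*10)
    return np.r_[np.concatenate(out),x[4:]*1e3,(x[1]-.085)*1e3]
s=least_squares(f,np.r_[.537,.085,-.138,-.17,np.zeros(6)],x_scale=[.01,.01,.1,.1]+[.001]*6)
print(s.x[:4],(s.x[4:]*1e3).round(2));print((s.fun/10).round(2))
for i in range(3):
  r=least_squares(lambda x:np.nan_to_num(resid(np.r_[x[0],x[1],-.1385,x[2]],[(V[i],Es[i])])),[.537,.085,-.17],x_scale=[.01,.01,.1]);print(i,r.x,r.fun.round(2)[:8])
E
```

```text
[ 0.53686951  0.08376389 -0.138351   -0.15859169] [ 0.22  1.43  0.75 -0.05 -0.96 -0.15]
[ 0.03  0.06 -0.16  0.01 -0.01  0.05 -0.2   0.1   0.03  0.12 -0.14  0.1
 -0.03  0.05 -0.08  0.09  0.07  0.05 -0.13 -0.    0.   -0.01  0.05 -0.04
  0.   -0.01  0.05 -0.04  0.   -0.01  0.05 -0.04 -0.06  0.15 -0.07  0.03
 -0.06  0.19 -0.05 -0.04 -0.12  0.09 -0.04 -0.01  0.02  0.14  0.07 -0.01
 -0.1  -0.01 -0.12]
0 [ 0.53698807  0.08475186 -0.17715756] [ 0.06  0.17 -0.1  -0.14  0.02  0.15 -0.15 -0.06]
1 [ 0.53674535  0.08493234 -0.14968974] [ 0.    0.07 -0.01 -0.05  0.    0.07 -0.01 -0.05]
2 [ 0.53719524  0.08487374 -0.13835511] [ 0.08  0.06 -0.13  0.05  0.08  0.1  -0.11 -0.02]
```

```bash
sed -i 's/Z0,YAW=.53695,.0845,/Z0,YAW=.5369,.0838,/' goal.py; python3 -c "
from goal import *
where()
rows([(-.053+a,.033,-.16,.052) for a in (0,.01,.02,.03)])"
```

```text
t 8.0 along -0.0530 rad 0.0331 lat -0.0005 pos-angle -0.175 L -0.160 rot [0.    0.001 0.053] F along/lat/rad [  0.91  -1.99 -17.03] T [ 0.349 -0.028 -0.075] q [-0.31  0.32  1.79  0.04  0.87 -1.71] w 0.145
[0.01, 0.05, 0.01, 0.02, -0.04, -0.06, 0.0, 1.0, -0.0, 0.01, 0.02, -0.04, -0.06, 0.0, 2.0, -0.06, 0.01, 0.02, -0.04, -0.06, 0.0, 3.0, -0.11, 0.01, 0.02, -0.04, -0.06, 0.0]
```

>>> drive_tool:
  motion: [0,0,0.1,0,0,0,0,0,0,0.1,0,0,0,0,0.4,-0.02,0.1,0,0,0,0,0.8,-0.04,0.1,0,0,0,0,1.2,-0.06,0.1,0,0,0,0,1.6,-0.08,0.1,0,0,0,0,2,-0.11,0.1,0,0,0,0,2.4,-0.13,0.1,0,0,0,0,2.8,-0.15,0.1,0,0,0,0,3.2,-0.17,0.1,0,0,0,0,3.2,-0.17,0.1,0,0,0,0]

```text
t: 9.1
tool_pos: [0.5287, -0.0895, 0.1164]
ee_rot: [0.06, 0.769, 0.634, 0.056]
force: [4.5, 0.5, -12.1]
gripper_width: 0.14
```

```bash
python3 -c "
from goal import *
import pickle
where();p=shoot('wrist');pickle.dump(p,open('w5.pkl','wb'))
save(p,'w5.png',(240,190,560,370),2.5)
where()"
```

```text
t 9.1 along -0.0204 rad 0.0330 lat -0.0000 pos-angle -0.164 L -0.164 rot [0.    0.001 0.053] F along/lat/rad [  1.17   2.37 -12.67] T [-0.326  0.212 -0.096] q [-0.24  0.32  1.79  0.02  0.87 -1.64] w 0.14
t 9.15 along -0.0206 rad 0.0330 lat -0.0000 pos-angle -0.165 L -0.164 rot [0.    0.001 0.053] F along/lat/rad [  1.19   2.94 -12.66] T [-0.314  0.2   -0.064] q [-0.24  0.32  1.79  0.02  0.87 -1.64] w 0.14
```

View pics/w5.png

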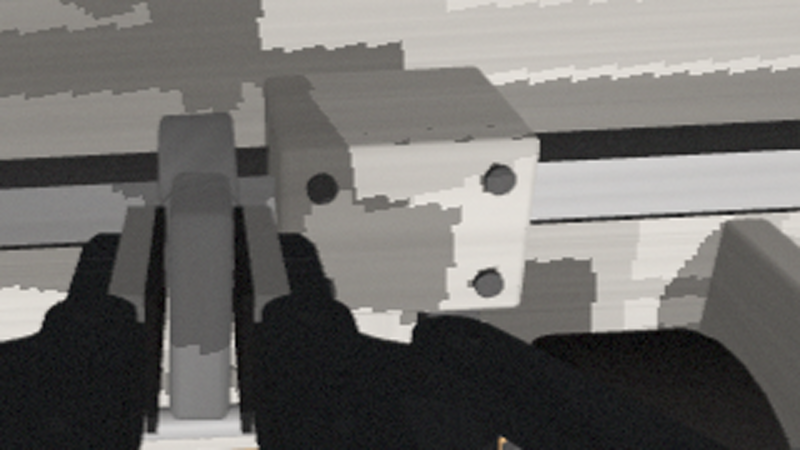

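>>> drive_tool:
  motion: [0,0,0.1,0,0,0,0,0,0,0.2,0,0,0,0,0,0,0.2,0,0,0,0]

```text
t: 9.45
tool_pos: [0.5297, -0.0904, 0.116]
ee_rot: [0.061, 0.769, 0.634, 0.056]
force: [-2.8, 1.6, 8.2]
gripper_width: 0.144
```

```bash
python3 -c "
from goal import *
where()"
```

```text
t 9.45 along -0.0212 rad 0.0325 lat 0.0011 pos-angle -0.134 L -0.166 rot [0.    0.    0.053] F along/lat/rad [ 1.17 -1.64  8.55] T [ 0.377  0.234 -0.091] q [-0.25  0.32  1.79  0.02  0.86 -1.64] w 0.144
```

>>> drive_tool:
  motion: [0.1,0,-0.07,0,0,0,0,0.2,0,-0.07,0,0,0,0,0.3,0,-0.07,0,0,0,0,0.4,0,-0.07,0,0,0,0,0.4,0,-0.07,0,0,0,0]

```text
t: 9.95
tool_pos: [0.5301, -0.0864, 0.116]
ee_rot: [0.061, 0.769, 0.634, 0.056]
force: [-0.7, 0.0, 7.4]
gripper_width: 0.14
```

```bash
python3 -c "
from goal import *
where()"
```

```text
t 9.95 along -0.0172 rad 0.0325 lat 0.0009 pos-angle -0.137 L -0.166 rot [0.    0.    0.053] F along/lat/rad [-0.05  0.53  7.45] T [ 0.024 -0.196 -0.062] q [-0.24  0.32  1.79  0.02  0.86 -1.63] w 0.14
```

>>> drive_tool:
  motion: [0.1,0,0,0,0,0,0,0.15,0,0,0,0,0,0,0.15,0,0,0,0,0,0]

```text
t: 10.25
tool_pos: [0.5304, -0.0849, 0.116]
ee_rot: [0.061, 0.769, 0.634, 0.056]
force: [-2.6, -0.6, 7.1]
gripper_width: 0.138
```

```bash
python3 -c "
from goal import *
where()"
```

```text
t 10.25 along -0.0157 rad 0.0325 lat 0.0009 pos-angle -0.136 L -0.166 rot [0.    0.    0.053] F along/lat/rad [-0.99 -1.33  7.41] T [ 0.145 -0.258 -0.094] q [-0.23  0.32  1.79  0.02  0.86 -1.63] w 0.138
```

>>> drive_tool:
  motion: [0.05,0,0,0,0,0,0,0.1,0,0,0,0,0,0,0.1,0,0,0,0,0,0]

```text
t: 10.55
tool_pos: [0.5305, -0.084, 0.116]
ee_rot: [0.061, 0.769, 0.634, 0.056]
force: [-2.6, -0.3, 8.0]
gripper_width: 0.143
```

```bash
python3 -c "
from goal import *
where()"
```

```text
t 10.55 along -0.0147 rad 0.0325 lat 0.0010 pos-angle -0.136 L -0.165 rot [-0.    -0.     0.053] F along/lat/rad [-0.7 -1.2  8.3] T [ 0.217 -0.282 -0.11 ] q [-0.23  0.32  1.79  0.02  0.86 -1.62] w 0.143
```

>>> drive_tool:
  motion: [0.05,0,0,0,0,0,0,0.05,0,0,0,0,0,0]

```text
t: 10.75
tool_pos: [0.5306, -0.0834, 0.116]
ee_rot: [0.061, 0.769, 0.634, 0.056]
force: [-1.6, -0.9, 7.8]
gripper_width: 0.141
```

```bash
python3 -c "
from goal import *
where()"
```

```text
t 10.75 along -0.0142 rad 0.0325 lat 0.0009 pos-angle -0.136 L -0.165 rot [0.    0.    0.053] F along/lat/rad [-1.13 -0.14  7.91] T [ 0.247 -0.263 -0.068] q [-0.23  0.32  1.79  0.02  0.86 -1.62] w 0.141
```

>>> drive_tool:
  motion: [0.05,0,0,0,0,0,0,0.05,0,0,0,0,0,0]

```text
t: 10.95
tool_pos: [0.5306, -0.083, 0.116]
ee_rot: [0.061, 0.769, 0.634, 0.056]
force: [-2.1, -1.4, 8.1]
gripper_width: 0.142
```

```bash
python3 -c "
from goal import *
import pickle
where();p=shoot('wrist');pickle.dump(p,open('w6.pkl','wb'));where()
g=p['image'].astype(float).mean(2)
for al in (-.012,-.01,-.008,-.006,-.004): print(al,np.round(proj(p,P+al*d-.018*ex*0+.0*ez),1), np.round(proj(p,P+al*d-.01*ex),1))
save(p,'w6.png',(270,200,430,320),5)"
```

```text
t 10.95 along -0.0137 rad 0.0325 lat 0.0009 pos-angle -0.136 L -0.165 rot [0.    0.    0.053] F along/lat/rad [-1.7  -0.56  8.35] T [ 0.288 -0.225 -0.072] q [-0.23  0.32  1.79  0.02  0.86 -1.62] w 0.142
t 11.0 along -0.0137 rad 0.0325 lat 0.0010 pos-angle -0.136 L -0.165 rot [0.    0.    0.053] F along/lat/rad [-0.59 -1.05  8.1 ] T [ 0.232 -0.26  -0.078] q [-0.23  0.32  1.79  0.02  0.86 -1.62] w 0.142
-0.012 [323.4 264.6] [322.6 248.5]
-0.01 [327.  264.4] [326.2 248.3]
-0.008 [330.6 264.2] [329.9 248.1]
-0.006 [334.3 264.1] [333.6 247.9]
-0.004 [337.9 263.9] [337.3 247.7]
```

View pics/w6.png

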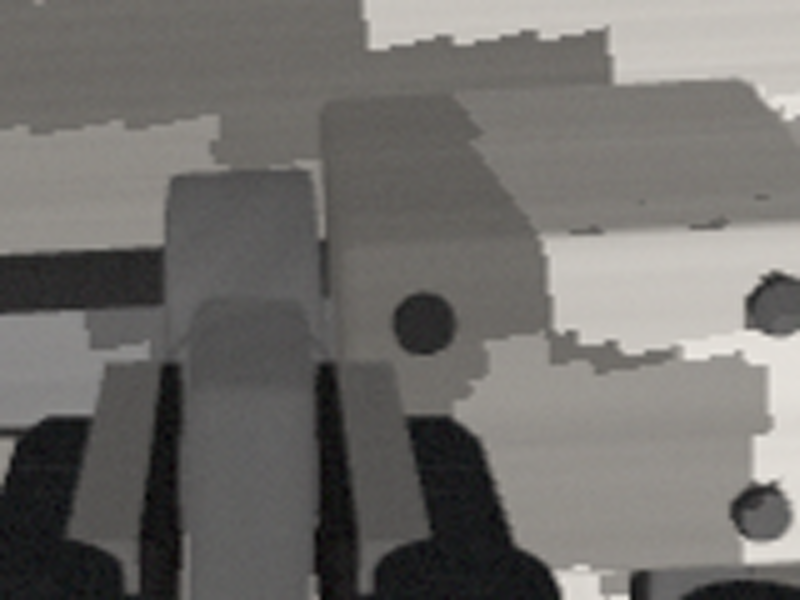

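A gap of about 2 px (~1 mm) remains between the collar (right edge at crop col 316) and the carriage (crop col 328).

>>> drive_tool:
  motion: [0.06,0,0,0,0,0,0,0.06,0,0,0,0,0,0]

```text
t: 11.2
tool_pos: [0.5307, -0.0824, 0.116]
ee_rot: [0.061, 0.769, 0.634, 0.056]
force: [-2.6, -0.4, 8.2]
gripper_width: 0.144
```

```bash
python3 -c "
from goal import *
where()"
```

```text
t 11.2 along -0.0131 rad 0.0325 lat 0.0010 pos-angle -0.136 L -0.165 rot [0.    0.    0.053] F along/lat/rad [-0.71 -1.12  8.5 ] T [ 0.315 -0.217 -0.002] q [-0.23  0.32  1.79  0.02  0.86 -1.62] w 0.144
```

>>> drive_tool:
  motion: [0.04,0,0,0,0,0,0,0.04,0,0,0,0,0,0]

```text
t: 11.4
tool_pos: [0.5308, -0.082, 0.116]
ee_rot: [0.061, 0.769, 0.634, 0.056]
force: [-2.9, -0.3, 8.7]
gripper_width: 0.143
```

```bash
python3 -c "
from goal import *
where()"
```

```text
t 11.4 along -0.0127 rad 0.0325 lat 0.0010 pos-angle -0.135 L -0.165 rot [0.    0.    0.053] F along/lat/rad [-0.67 -1.33  9.  ] T [ 0.258 -0.323 -0.092] q [-0.23  0.32  1.79  0.02  0.86 -1.62] w 0.143
```

>>> drive_tool:
  motion: [0.03,0,0,0,0,0,0,0.03,0,0,0,0,0,0]

```text
t: 11.6
tool_pos: [0.5308, -0.0817, 0.116]
ee_rot: [0.061, 0.769, 0.634, 0.056]
force: [-2.5, -1.3, 7.8]
gripper_width: 0.143
```

```bash
python3 -c "
from goal import *
where()"
```

```text
t 11.6 along -0.0124 rad 0.0325 lat 0.0010 pos-angle -0.135 L -0.165 rot [-0.    -0.     0.053] F along/lat/rad [-1.6  -1.    8.02] T [ 0.324 -0.318 -0.057] q [-0.23  0.32  1.79  0.02  0.86 -1.62] w 0.143
```

>>> drive_tool:
  motion: [0.03,0,0,0,0,0,0,0.03,0,0,0,0,0,0]

```text
t: 11.8
tool_pos: [0.5309, -0.0816, 0.116]
ee_rot: [0.061, 0.769, 0.634, 0.056]
force: [-4.6, -2.9, 8.1]
gripper_width: 0.142
```

```bash
python3 -c "
from goal import *
where()"
```

```text
t 11.8 along -0.0123 rad 0.0325 lat 0.0010 pos-angle -0.135 L -0.165 rot [-0.    -0.     0.053] F along/lat/rad [-3.51 -2.81  8.68] T [ 0.362 -0.607 -0.051] q [-0.23  0.32  1.79  0.02  0.86 -1.62] w 0.142
```

>>> drive_tool:
  motion: [0.03,0,0,0,0,0,0,0.03,0,0,0,0,0,0]

```text
t: 12.0
tool_pos: [0.5309, -0.0815, 0.116]
ee_rot: [0.061, 0.769, 0.634, 0.056]
force: [-3.8, -3.9, 9.2]
gripper_width: 0.139
```

```bash
python3 -c "
from goal import *
where()"
```

```text
t 12.0 along -0.0123 rad 0.0325 lat 0.0010 pos-angle -0.135 L -0.165 rot [-0.    -0.001  0.053] F along/lat/rad [-4.34 -1.65  9.59] T [ 0.355 -1.02  -0.092] q [-0.23  0.32  1.79  0.02  0.86 -1.62] w 0.139
```

Contact is at along −12.3 mm with about 4 N. I'll ease off slightly and start turning the screw clockwise, following the thread.

>>> drive_tool:
  motion: [-0.03,-0.03,0,0,0,0,0,-0.03,-0.03,0,0,0,8,0,-0.03,-0.03,0,0,0,16,0,-0.03,-0.03,0.02,0,0,24,0,-0.03,-0.03,0.03,0,0,32,0,-0.03,-0.03,0.04,0,0,40,0,-0.03,-0.03,0.04,0,0,40,0]

```text
t: 12.7
tool_pos: [0.5307, -0.0815, 0.1152]
ee_rot: [0.038, 0.94, 0.332, 0.073]
force: [-0.2, -4.6, 4.3]
gripper_width: 0.136
```

```bash
python3 -c "
from goal import *
where()"
```

```text
t 12.7 along -0.0123 rad 0.0317 lat 0.0007 pos-angle -0.144 L -0.165 rot [-0.    -0.     0.753] F along/lat/rad [-4.6   1.11  4.22] T [-0.156 -0.699  0.024] q [-0.23  0.32  1.79  0.02  0.86 -0.92] w 0.136
```

>>> drive_tool:
  motion: [-0.03,0.03,0,0,0,8,0,-0.03,0.03,0.01,0,0,16,0,-0.03,0.03,0.03,0,0,24,0,-0.03,0.03,0.05,0,0,32,0,-0.03,0.03,0.07,0,0,40,0,-0.03,0.03,0.07,0,0,40,0]

```text
t: 13.3
tool_pos: [0.5306, -0.0816, 0.1143]
ee_rot: [0.011, 0.997, -0.008, 0.081]
force: [0.6, -1.7, 4.9]
gripper_width: 0.145
```

```bash
python3 -c "
from goal import *
where()"
```

```text
t 13.3 along -0.0124 rad 0.0308 lat 0.0004 pos-angle -0.150 L -0.164 rot [0.    0.    1.448] F along/lat/rad [-1.57  1.62  4.7 ] T [ 0.017 -0.201  0.036] q [-0.23  0.32  1.8   0.02  0.86 -0.22] w 0.145
```

>>> drive_tool:
  motion: [0,0,0.02,0,0,8,0,0,0,0.04,0,0,16,0,0,0,0.06,0,0,24,0,0,0,0.08,0,0,32,0,0,0,0.1,0,0,40,0,0,0,0.1,0,0,40,0]

```text
t: 13.9
tool_pos: [0.5308, -0.0816, 0.1134]
ee_rot: [-0.018, 0.934, -0.348, 0.08]
force: [-1.2, -0.0, 6.0]
gripper_width: 0.143
```

```bash
python3 -c "
from goal import *
where()"
```

```text
t 13.9 along -0.0123 rad 0.0299 lat 0.0004 pos-angle -0.150 L -0.164 rot [0.    0.    2.145] F along/lat/rad [-0.16 -0.15  6.11] T [ 0.02  -0.092  0.02 ] q [-0.23  0.32  1.8   0.02  0.86  0.47] w 0.143
```

>>> drive_tool:
  motion: [0,0,0.01,0,0,6,0,0,0,0.02,0,0,12,0,0,0,0.03,0,0,18,0,0,0,0.03,0,0,18,0]

```text
t: 14.3
tool_pos: [0.5308, -0.0816, 0.113]
ee_rot: [-0.03, 0.869, -0.489, 0.076]
force: [1.0, -1.0, 6.3]
gripper_width: 0.138
```

```bash
python3 -c "
from goal import *
where()"
```

```text
t 14.3 along -0.0124 rad 0.0296 lat 0.0004 pos-angle -0.149 L -0.165 rot [0.    0.    2.457] F along/lat/rad [-0.87  2.19  5.99] T [-0.112 -0.094  0.061] q [-0.23  0.32  1.8   0.02  0.86  0.79] w 0.138
```

>>> drive_tool:
  motion: [0,0,0.01,0,0,6,0,0,0,0.02,0,0,13,0,0,0,0.02,0,0,13,0]

```text
t: 14.6
tool_pos: [0.5308, -0.0816, 0.1127]
ee_rot: [-0.039, 0.808, -0.584, 0.072]
force: [1.2, -1.4, 5.2]
gripper_width: 0.145
```

```bash
python3 -c "
from goal import *
where()"
```

```text
t 14.6 along -0.0124 rad 0.0293 lat 0.0004 pos-angle -0.151 L -0.164 rot [0.    0.    2.684] F along/lat/rad [-1.23  2.2   4.89] T [-0.238 -0.049  0.008] q [-0.23  0.33  1.8   0.02  0.86  1.01] w 0.145
```

>>> drive_tool:
  motion: [0,0,0.01,0,0,6,0,0,0,0.02,0,0,12,0,0,0,0.02,0,0,12,0]

```text
t: 14.9
tool_pos: [0.5308, -0.0816, 0.1125]
ee_rot: [-0.046, 0.743, -0.665, 0.068]
force: [1.5, -1.4, 4.8]
gripper_width: 0.142
```

```bash
python3 -c "
from goal import *
where()"
```

```text
t 14.9 along -0.0124 rad 0.0290 lat 0.0003 pos-angle -0.152 L -0.164 rot [1.000e-03 0.000e+00 2.892e+00] F along/lat/rad [-1.13  2.46  4.44] T [-0.219 -0.042  0.007] q [-0.23  0.33  1.8   0.02  0.86  1.22] w 0.142
```

>>> drive_tool:
  motion: [0,0,0.01,0,0,6,0,0,0,0.02,0,0,12,0,0,0,0.02,0,0,12,0]

```text
t: 15.2
tool_pos: [0.5308, -0.0817, 0.1122]
ee_rot: [0.053, -0.669, 0.739, -0.063]
force: [1.5, -0.4, 5.4]
gripper_width: 0.142
```

```bash
python3 -c "
from goal import *
where()"
```

```text
t 15.2 along -0.0124 rad 0.0288 lat 0.0003 pos-angle -0.153 L -0.164 rot [1.000e-03 0.000e+00 3.102e+00] F along/lat/rad [-0.2   2.39  5.1 ] T [-0.334 -0.117  0.002] q [-0.23  0.33  1.8   0.02  0.86  1.43] w 0.142
```

>>> drive_tool:
  motion: [0,0,0,0,0,0,0.25,0,0,0,0,0,0,0.3,0,0,0,0,0,0,0.3,0,0,0,0,0,0,0.3,0,0,0,0,0,0,0.3]

```text
t: 15.7
tool_pos: [0.5306, -0.0816, 0.1119]
ee_rot: [0.053, -0.667, 0.74, -0.062]
force: [0.9, 0.1, 0.9]
gripper_width: 0.302
```

```bash
python3 -c "
from goal import *
where();p=shoot('wrist');save(p,'w7.png',(200,150,460,345),3)
where()"
```

```text
t 15.7 along -0.0124 rad 0.0285 lat -0.0000 pos-angle -0.165 L -0.163 rot [1.000e-03 0.000e+00 3.106e+00] F along/lat/rad [0.2 1.  0.7] T [0.033 0.053 0.013] q [-0.23  0.33  1.8   0.02  0.86  1.43] w 0.302
t 15.75 along -0.0124 rad 0.0286 lat 0.0000 pos-angle -0.163 L -0.163 rot [1.000e-03 0.000e+00 3.107e+00] F along/lat/rad [-0.32  0.49 -0.08] T [ 0.047 -0.012 -0.01 ] q [-0.23  0.33  1.8   0.02  0.86  1.44] w 0.297
```

View pics/w7.png

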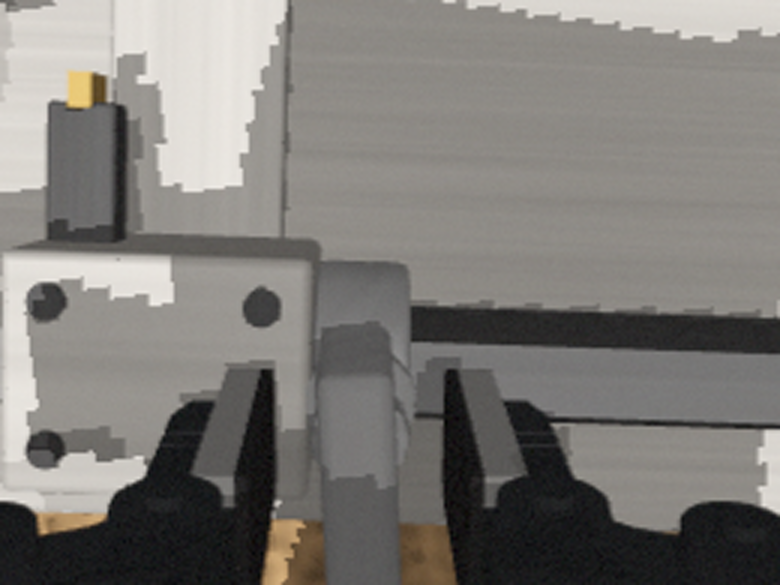

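The collar sits flush against the carriage (crop col ~318), with the knob between the open pads. I'll regrip and tighten the last 0.3 rad.

>>> drive_tool:
  motion: [0,0,0,0,0,0,0,0,0,0,0,0,0,0,0,0,0,0,0,0,0,0,0,0,0,0,0,0,0,0,0,0,0,0,0,0,0,0,0,0,0,0]

```text
t: 16.35
tool_pos: [0.5306, -0.0817, 0.1121]
ee_rot: [0.053, -0.667, 0.741, -0.062]
force: [-1.7, 0.2, 2.1]
gripper_width: 0.146
```

```bash
python3 -c "
from goal import *
where()"
```

```text
t 16.35 along -0.0124 rad 0.0287 lat 0.0001 pos-angle -0.161 L -0.164 rot [0.    0.    3.107] F along/lat/rad [ 0.01 -1.34  2.38] T [ 0.268 -0.117  0.043] q [-0.23  0.33  1.8   0.02  0.86  1.44] w 0.146
```

>>> drive_tool:
  motion: [0,0,0.01,0,0,4,0,0,0,0.01,0,0,9,0,0,0,0.01,0,0,9,0]

```text
t: 16.65
tool_pos: [0.5307, -0.0816, 0.112]
ee_rot: [0.057, -0.606, 0.791, -0.058]
force: [-2.6, -0.5, 3.5]
gripper_width: 0.15
```

```bash
python3 -c "
from goal import *
for i in range(3):
  where();snapshot('wrist')"
```

```text
t 16.65 along -0.0124 rad 0.0286 lat 0.0001 pos-angle -0.160 L -0.164 rot [-0.     0.    -3.017] F along/lat/rad [-0.89 -1.88  3.85] T [ 0.264 -0.09   0.031] q [-0.23  0.33  1.8   0.02  0.86  1.59] w 0.15
t 16.7 along -0.0124 rad 0.0286 lat 0.0001 pos-angle -0.159 L -0.164 rot [-0.     0.    -3.021] F along/lat/rad [-1.85 -0.45  2.91] T [ 0.314 -0.074  0.051] q [-0.23  0.33  1.8   0.02  0.86  1.59] w 0.145
t 16.75 along -0.0124 rad 0.0286 lat 0.0001 pos-angle -0.160 L -0.164 rot [-0.     0.    -3.021] F along/lat/rad [-0.98 -1.35  2.81] T [ 0.372 -0.108  0.048] q [-0.23  0.33  1.8   0.02  0.86  1.59] w 0.145
```

>>> drive_tool:
  motion: [0,0,0.01,0,0,4,0,0,0,0.01,0,0,8,0,0,0,0.01,0,0,8,0]

```text
t: 17.1
tool_pos: [0.5307, -0.0816, 0.1119]
ee_rot: [0.061, -0.55, 0.831, -0.054]
force: [-2.5, 0.3, 2.9]
gripper_width: 0.145
```

```bash
python3 -c "
from goal import *
for i in range(3):
  where();snapshot('wrist')"
```

```text
t 17.1 along -0.0124 rad 0.0285 lat 0.0001 pos-angle -0.159 L -0.164 rot [-1.00e-03  0.00e+00 -2.88e+00] F along/lat/rad [-0.07 -1.98  3.27] T [ 0.331 -0.049  0.079] q [-0.23  0.33  1.8   0.02  0.86  1.73] w 0.145
t 17.15 along -0.0123 rad 0.0284 lat 0.0001 pos-angle -0.161 L -0.164 rot [-1.000e-03  0.000e+00 -2.882e+00] F along/lat/rad [-0.28 -0.86  3.86] T [0.353 0.009 0.046] q [-0.23  0.33  1.8   0.02  0.86  1.73] w 0.146
t 17.2 along -0.0124 rad 0.0285 lat 0.0001 pos-angle -0.160 L -0.164 rot [-1.000e-03  0.000e+00 -2.882e+00] F along/lat/rad [-0.81 -1.24  3.68] T [ 0.318 -0.029  0.069] q [-0.23  0.33  1.8   0.02  0.86  1.73] w 0.147
```

>>> drive_tool:
  motion: [0,0,0,0,0,0,0.2,0,0,0,0,0,0,0.35,0,0,0,0,0,0,0.35,0,0,0,0,0,0,0.35,0,0,0,0,0,0,0.35,0,0,-1,0,0,0,0.5,0,0,-3,0,0,0,0.6,0,0,-6,0,0,0,0.6,0,0,-6,0,0,0,0.6]

```text
t: 18.15
tool_pos: [0.5221, -0.0806, 0.1754]
ee_rot: [0.064, -0.55, 0.831, -0.056]
force: [0.3, -0.7, -0.2]
gripper_width: 0.608
```

```bash
python3 - <<'E'
from goal import *
import pickle
where();p=shoot("wrist");pickle.dump(p,open("w8.pkl","wb"))
for t in("knob_grip","carriage_face","collar"):
    for q,X in find(p,t,1):print(t,q,((X-P)@np.c_[d,ex,ez]).round(4),np.round(proj(p,X)))
u,v=map(int,proj(p,P+.045*ez-.0124*d));print(u,v)
x0,y0=max(0,u-100),max(0,v-80);print(x0,y0);save(p,"w8.png",(x0,y0,x0+200,y0+150),4)
E
```

```text
t 18.15 along -0.0125 rad 0.0925 lat 0.0025 pos-angle -0.143 L -0.170 rot [ 0.    -0.    -2.879] F along/lat/rad [-0.62  0.31 -0.26] T [ 0.052 -0.014 -0.071] q [-0.23  0.22  1.77  0.02  0.99  1.73] w 0.608
knob_grip 0.84 [-0.0066 -0.0063  0.0519] [308. 265.]
carriage_face 0.92 [ 0.0166  0.0302 -0.0174] [274. 211.]
collar 0.95 [-0.016  -0.0042  0.0533] [323. 258.]
315 250
215 170
```

View pics/w8.png

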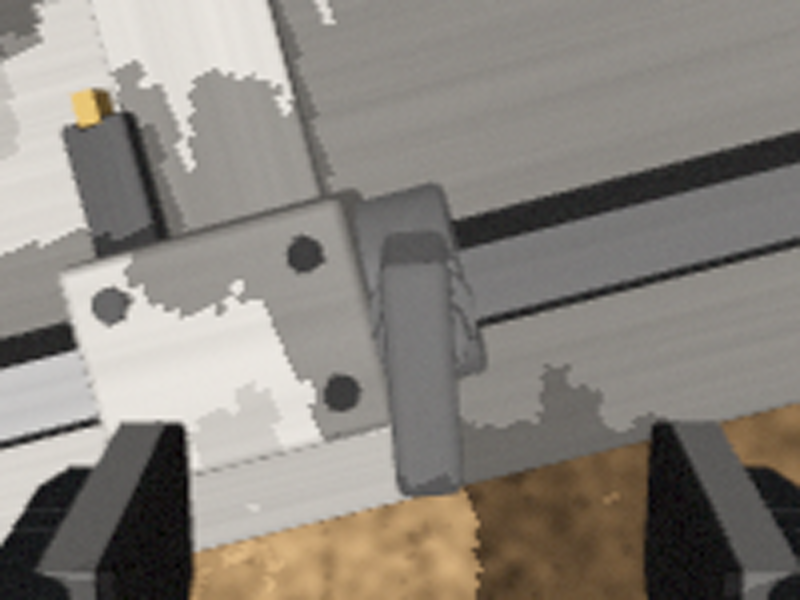

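```bash
python3 - <<'E'
from goal import *
from scipy.optimize import least_squares
import pickle;p=pickle.load(open("w8.pkl","rb"))
obs=np.array([(327.5,235.5),(310.75,235.5),(315,292.5),(330.5,292)])
def box(x):
    al,L,phi,r=x;t,M=target(al,r,L,phi);return np.array([proj(p,t+M@np.array([sy*.005,sx*.018,-.011])) for sx,sy in((1,-1),(1,1),(-1,1),(-1,-1))])
best=None
for ph in(3.4,.26):
    s=least_squares(lambda x:np.r_[(box(x)-obs).ravel(),(x[3]-.042)*2000],[-.0124,-.16,ph,.042],x_scale=[.01,.1,.1,.001]);print("along,L,phi,r",s.x.round(4),s.fun.round(1),s.cost)
E
```

```text
along,L,phi,r [-0.0055 -2.6765  2.9793  0.0419] [-13.3   8.6  14.5   7.5  12.6  -9.8 -14.4  -8.3  -0.1] 525.063765588838
along,L,phi,r [-0.0138 -0.1553  0.2032  0.0417] [ 0.5 -1.5 -0.4 -0.5 -0.7  1.6  0.7  1.2 -0.6] 4.111620928563735
```

```bash
python3 -c "
from goal import *
where();sign_off()"
```

```text
t 18.35 along -0.0124 rad 0.0879 lat -0.0004 pos-angle -0.167 L -0.163 rot [-1.000e-03  0.000e+00 -2.879e+00] F along/lat/rad [0.87 0.15 0.34] T [0.119 0.049 0.091] q [-0.23  0.23  1.77  0.02  0.98  1.73] w 0.6
the job is handed in; nothing more can be done
```

The collar is against the carriage, its thumb screw is tightened onto the flat, and the job was handed in at about 18 s with the gripper open and clear. `sign_off` gave no verdict.

I gripped the knob, swung the collar from +0.85 rad to about −0.16 rad, where three wrist views put the flat. I then slid it up to the carriage and turned the screw clockwise to about 3.4 rad. I let go once, at 3.1 rad, to let the collar settle, then regripped for the last part.

**Last checks:**
- **Carriage:** The force along the rod stayed under about 5 N, well below the 14 N that shifts it, so the carriage should not have moved. I did not measure its position again.
- **Collar gap:** The collar met the carriage with the gripper 12.3 mm short of my rod reference point. It read 12.3–12.4 mm throughout the tightening, and the picture taken at 3.1 rad shows no visible gap.
- **Squareness:** The screw leans −0.155 rad in the last picture, and the flat was measured at −0.14 to −0.18 rad. The difference is at most about 1.5°.
- **Tightness:** From the thread, 3.34 to 3.40 rad puts the pad about 7.0 mm from the axis, pressing with roughly 45 to 53 N. The torque rise I felt was small, about 0.03 N m, which fits "firm" but is close to sensor noise.

**Disagreements:**
- The final picture put the collar 1.4 mm farther from the carriage than the gripper reading did. That is within camera calibration error, so I trusted the contact reading.
- The same picture gave a screw angle 0.06 rad lower than the gripper's turn. Both values are within the firm range.

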